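Level the leaning watch tester with the wedge

TASK

The white watch tester on the steel shelf has its hinged case drooping at the front: without pushing or lifting the tester itself, slide the large dark grey wedge, thin end first, squarely and centrally under the foot below its front edge, and push the wedge in until the case has come up level against its two stops and the wedge bites firmly, so that it stays clamped tight by itself when you let go. Feel for the stop and do not ram it, and leave the other things lying where they are.

Things in the scene. Friction and masses are not known exactly. Their poses are not given: they have to be found in the camera images.
- tester_frame: Aluminium frame of the tester, fixed to the shelf. Origin on the shelf surface (z = 0) straight below the middle of the tester's foot. x: level, the way the wedge goes in, from the tester's front to its rear hinge (165 mm behind, 22 mm up); y: along the front edge; z up.
- tester: The tester's case: white box 173 mm (x) x 200 (y) x 58 high, about 0.7 kg, hinged at its rear. Origin on the hinge line; when level its axes are parallel to the frame's, front face at frame x = -8, underside 20 mm and top 78 mm above the shelf; the black holder on top, 98 to 138 mm behind the front face, reaches 128 mm. Starts drooping 0.06 rad (front edge 10 mm low), resting on a stop in the hinge.
- foot_mark (a point): Point on the shelf below the foot (same as the frame's origin). Foot: a steel bar 8 mm round, 50 mm long along the front edge, under the case. It is screwed in by an unknown amount each time: its lowest line is 13.5 to 17.5 mm above the shelf at level (4 to 8 mm while drooping), so the thin end must go about 69 to 93 mm beyond it: find out by feel.
- stop_left (a point): Top of one stop post at frame x = 6, y = +112 mm, 86 mm high (its twin at y = -112). Posts 22 x 10 mm, 214 mm clear between them; their lips reach inward over the front corners of the case, which meets them, hard, exactly when level.
- wedge: The large dark grey plastic wedge, loose, about 0.22 kg, 132 mm long (x) x 84 wide (y), made to be pushed, not gripped. Origin at the middle of its underside; +x points to the thin end; top slopes evenly 1 in 6. It lies flat in front of the tester, thin end roughly towards the foot, up to 50 mm off to a side and 0.4 rad askew.
- wedge_thick (a point): Middle of the wedge's upright thick end face (24 mm high; this point 12 mm up), 66 mm from the wedge's origin: the face to push. It slides on the shelf with 1 to 3 N; raising the case takes 5 to 9 N of level push, nearly constant; once the case meets its stops the push climbs steeply, some 20 N per mm. Stopped at about 15 to 25 N, the wedge stays clamped; 2 to 3 mm too far is ramming.
- wedge_thin (a point): Middle of the wedge's thin end (2 mm thick), at the shelf, 66 mm from the wedge's origin.
- small_wedge: bystander: a small dark grey plastic wedge, 70 x 30 x 12 mm, not the one to use.
- watch_head: bystander: a round steel watch head, 40 mm across, 11 mm high.
- screwdriver: bystander: a screwdriver lying on the shelf, 150 mm long; origin under its middle.
- loupe: bystander: a black conical eye loupe, 38 mm across, 28 mm high.
- jar: bystander: a glass jar with a metal cap, 48 mm across, 50 mm high.
- brush: bystander: a brush lying on the shelf, 160 mm long; origin under its middle.
- cushion: bystander: a grey padded block, 60 x 45 x 30 mm.

How it is judged:
By the outcome, as a careful person would: the job done as asked, in the order asked, and still so for the second after the job is handed in, with the robot touching nothing.
It also fails if it takes over 64 s, if anything falls off the work surface, if the arm or the gripper's body presses on something with over 40 N, if the wrist force passes 120 N, or if a joint passes its speed limit or range.

ROBOT

A 6-joint arm with a two-finger parallel gripper is mounted at the origin on the work surface. World frame = base frame: x ahead of the robot, y to its left, z up, the work surface at z = 0. Lengths are in m, angles in degrees, forces in N, time in s.
With the tool pointing down it reaches from about 0.4 to 0.825 m from the base axis. Payload 7 kg.
Tool frame: the origin (TCP) lies midway between the tips of the shut fingers; the grasp point (between the pads) lies 19 mm behind it; z points along the fingers, y is the direction in which the jaws open and shut (so a half turn about z gives the same grasp; the last joint's range is limited). The gripper opens to 88 mm and grips with 3 to 60 N. Pads are 19 mm wide; open, the fingers measure 130 mm over their backs; the gripper's body (78 mm by 193 mm) begins 47 mm behind the grasp point.
Start: joints at [-54.769, 20.546, 0.682, 0, -70.136, -16.507], TCP at [0.217, -0.639, 0.196] pointing down, gripper open.
Joint ranges: [-176.03, 176.03], [-82.01, 121.73], [-58.28, 71.71], [-173.87, 95.51], [-174.79, -0.11], [-173.66, 173.66]. Speed limits (degrees/s): [136.94, 136.94, 172.46, 180, 180, 180].

INTERFACE

Orientations are given as [roll, pitch, yaw] about the fixed x, y, z axes, in that order (R = Rz(yaw) Ry(pitch) Rx(roll)).
In Python, from plant import ctrl gives the robot as it stands. The module is installed in compiled form; this text tells all that it offers.
- The arm moves only by the tool arm_command, never from a script. Its argument "targets" is a list that holds one entry, the list of rows, each a list of 7 numbers: the turn, a rotation vector about the world's x, y, z in rad, then the shift along the world's x, y, z in cm, then the opening, from 0 (shut) to 1 (fully open). A call has 1 to 8 rows; each row is the pose to reach, as a shift and turn from the pose commanded when the call began; what a row does not reach only later rows make up. A row lasts 1/12 s, in which the tool goes at most 41.7 mm and 7.16 degrees, less where a joint would pass 70% of its speed; a pose out of reach is approached as far as the arm can. A call with a gripper value outside its range is refused whole. The fingers move at their own pace and stop on an object; the grip force is fixed at half the most. Time passes only in rows, so rows that repeat a pose let the fingers close. It gives the time, the measured TCP pose, the force and the opening at its end, in the units of the state.
- ctrl.get_obs(): the state, without advancing time (a new reading comes with each control period).
- ctrl.snapshot(name): name is "side" or "top"; returns the picture (480x640x3 uint8, blue, green, red); there is no depth.
- ctrl.camera_model(name): a dict with "K" (3x3 intrinsics, pixels), "distortion" ([k1, k2, p1, p2, k3] as OpenCV has them; the pictures are not rectified), "xyz" and "rotation" of the camera in the world. Camera axes: x right, y up, looking along -z (the intrinsics and any distortion apply to the point x, -y, -z); pixel columns grow to the right and rows downward; lengths in m; the calibration is good to about 2 mm. A picture is of the moment at which its call begins. camera_model takes no time and is no camera call.
- ctrl.close_job(): hands the job in, once; it reports no verdict.
The state is a dict: "clock": time; "joint_pos": joint angles; "qvel": joint speeds; "tau": joint torques, N m; "tool_pos": TCP position; "orientation": TCP orientation; "force": force on the tool from outside, world axes, zero at the start; "moment": the same for the moment, N m; "opening": finger opening in m.
Only numpy, scipy, OpenCV 4.12 (cv2) and the standard library are available. Lean on these libraries where they do the work, as an engineer would, in place of code of your own. Each camera call takes 0.05 s, during which the arm holds its last target. There are 200 camera calls.

## Working session

There is one attempt and no reset: what is moved stays moved. The work goes in short steps, Python scripts to look and compute and a tool call to move; the robot and the scene stay as the last step left them, time stands still between calls to the robot, and variables do not carry over. Pictures are saved under pics/ and viewed, about 8 in all and at most 12, crops included, and the job is handed in when it is done.

Besides the shell and the picture viewer there is one more tool, called after "Request:" by a JSON object that holds its "op" and its "data", one argument or row to a line. arm_command: Moves the arm, as the interface text tells. Its arguments: {"type":"object","properties":{"targets":{"type":"array","items":{"type":"array","items":{"type":"array","items":{"type":"number"}}}}},"required":["targets"]}

```bash
mkdir -p pics
cat > h.py <<'E'
import numpy as np, cv2
from plant import ctrl
def cam(n):
    m=ctrl.camera_model(n); return np.array(m["K"],float),np.array(m["distortion"],float),np.array(m["xyz"],float),np.array(m["rotation"],float)
def ray(n,uv):
    K,d,c,R=cam(n); p=cv2.undistortPoints(np.array(uv,float).reshape(-1,1,2),K,d)[:,0]
    return c,np.c_[p[:,0],-p[:,1],-np.ones(len(p))]@R.T
def onz(n,uv,z):
    c,r=ray(n,uv); return c+r*((z-c[2])/r[:,2])[:,None]
def proj(n,P):
    K,d,c,R=cam(n); q=(np.array(P,float).reshape(-1,3)-c)@R; q=q*[1,-1,-1]
    return cv2.projectPoints(q,np.zeros(3),np.zeros(3),K,d)[0][:,0]
def tri(a,b):
    A=np.zeros((3,3));B=np.zeros(3)
    for n,uv in (a,b):
        c,r=ray(n,[uv]); r=r[0]/np.linalg.norm(r[0]); M=np.eye(3)-np.outer(r,r); A+=M;B+=M@c
    return np.linalg.solve(A,B)
def snap(n,f):
    i=ctrl.snapshot(n); cv2.imwrite("pics/%s.png"%f,i); return i
E
python3 - <<'E'
from h import *
for n in("top","side"):
    snap(n,n+"0"); m=ctrl.camera_model(n); print(n,m)
print(ctrl.get_obs())
E
```

```text
top {'K': array([[585.27219428,   0.        , 326.89413869],
       [  0.        , 585.27219428, 239.51315027],
       [  0.        ,   0.        ,   1.        ]]), 'distortion': array([-0.1310261,  0.       ,  0.       ,  0.       ,  0.       ]), 'xyz': array([ 0.43256958, -0.00197711,  1.38352543]), 'rotation': array([  7.07673149,   0.88120291, -88.7865738 ])}
side {'K': array([[450.33992868,   0.        , 315.41304534],
       [  0.        , 450.33992868, 236.63137461],
       [  0.        ,   0.        ,   1.        ]]), 'distortion': array([0.01376319, 0.        , 0.        , 0.        , 0.        ]), 'xyz': array([0.12025848, 0.93766295, 0.73339795]), 'rotation': array([  58.24285961,   -0.404305  , -154.15721311])}
{'clock': 0.1, 'joint_pos': array([-5.47696064e+01,  2.05883953e+01,  6.39627317e-01, -1.62477079e-02,
       -7.01357513e+01, -1.65082114e+01]), 'qvel': array([-0.01807575, -0.08805796,  0.09859497,  0.07315792,  0.1702188 ,
       -0.07261409]), 'tau': array([ 5.68022206e-04, -5.84162271e+01,  2.93749756e+01,  7.01553047e+00,
        1.01895348e-02, -8.87190754e-05]), 'tool_pos': array([ 0.21648712, -0.63884197,  0.19471367]), 'orientation': array([ 1.79914624e+02, -9.37334555e-03, -1.61283343e+02]), 'force': array([-0.06778462,  0.31714148, -0.70978129]), 'moment': array([ 0.0011678 , -0.02307301, -0.02567691]), 'opening': 0.08756458681478164}
```

View pics/top0.png

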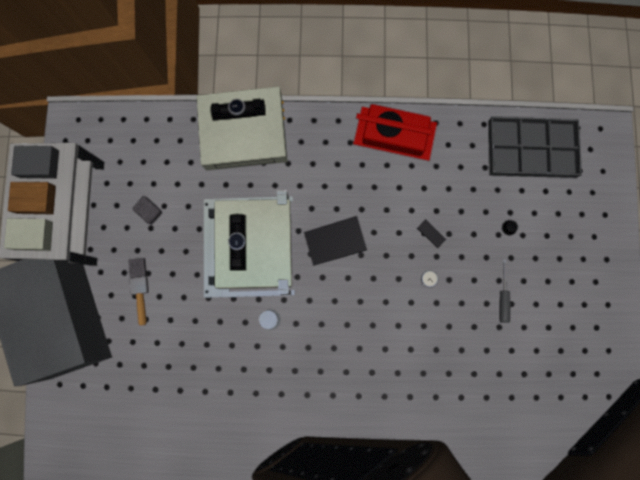

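View pics/side0.png

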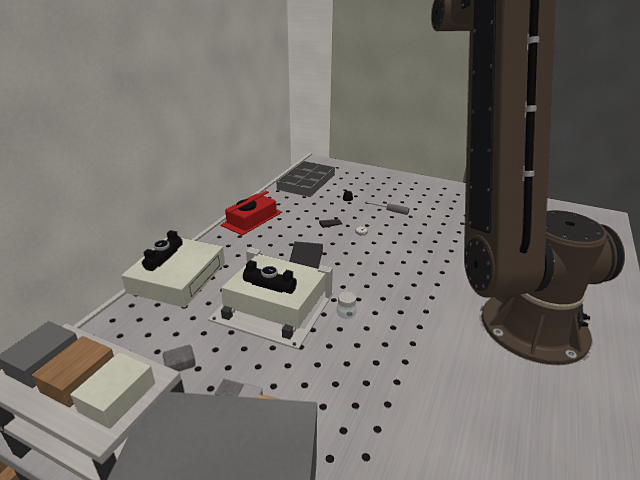

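The top view shows the tester with its front to the right (stops near (282,196) and (284,285)). The dark wedge is at (336,240), and insertion runs roughly along world +y. The side view shows the same tester at (275,290), with the wedge behind it at (307,255).

```bash
sed -i 's/np.array(m\["rotation"\],float)/Rot.from_euler("xyz",m["rotation"],degrees=True).as_matrix()/; 1a from scipy.spatial.transform import Rotation as Rot' h.py
python3 - <<'E'
from h import *
t=cv2.imread("pics/top0.png"); s=cv2.imread("pics/side0.png")
a=cv2.resize(t[180:310,195:375],None,fx=4,fy=4,interpolation=cv2.INTER_CUBIC)
b=cv2.resize(s[230:350,200:370],None,fx=4,fy=4,interpolation=cv2.INTER_CUBIC)
cv2.imwrite("pics/ta.png",a);cv2.imwrite("pics/sb.png",b)
g=t.max(2); m=((g<75)*255).astype(np.uint8); m=cv2.morphologyEx(m,cv2.MORPH_OPEN,np.ones((5,5)))
sub=np.zeros_like(m); sub[205:275,300:375]=m[205:275,300:375]
c=max(cv2.findContours(sub,0,2)[0],key=cv2.contourArea); print(cv2.contourArea(c))
bx=cv2.boxPoints(cv2.minAreaRect(c)); print(bx)
ap=cv2.approxPolyDP(c,5,True)[:,0]; print(ap)
for z in(0.,.024): print(z,onz("top",bx,z).round(4).tolist())
E
```

```text
1900.0
[[302.35297 229.41177]
 [357.6471  215.58826]
 [367.1765  253.7059 ]
 [311.8824  267.52942]]
[[356 217]
 [305 232]
 [313 264]
 [362 255]]
0.0 [[0.627, 0.0821, 0.0], [0.663, -0.0495, 0.0], [0.5718, -0.0734, 0.0], [0.5363, 0.0571, 0.0]]
0.024 [[0.6237, 0.0806, 0.024], [0.659, -0.0486, 0.024], [0.5693, -0.0722, 0.024], [0.5345, 0.0561, 0.024]]
```

View pics/ta.png

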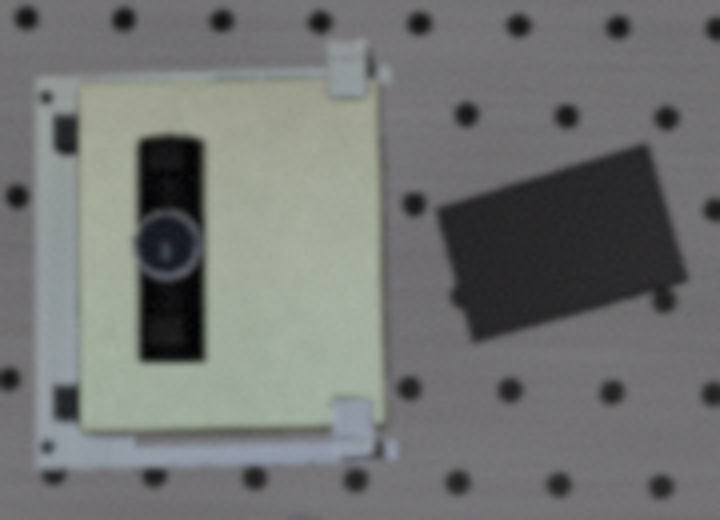

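View pics/sb.png

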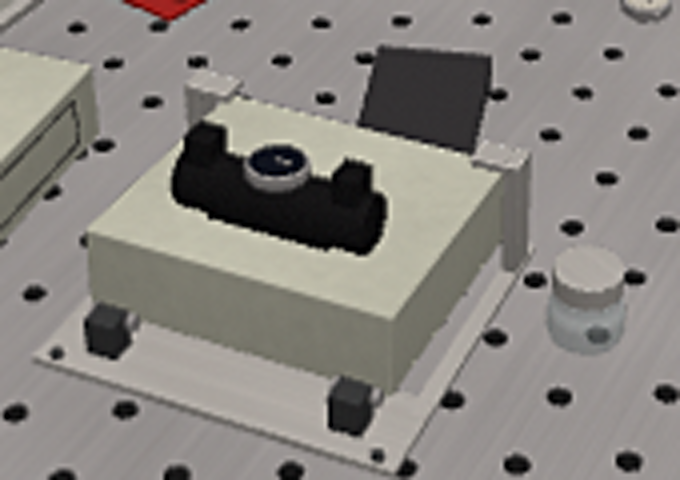

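Crop readings (4x):
- **Wedge:** thin corners (437,208) and (473,342), thick corners (648,145) and (688,281).
- **Stop tops:** the lip inner edges are at (348,98) and (352,396). In the side crop the two tops are at about (213,84) and (500,156).

Run:
```python
from h import *
T=lambda p:(np.array(p,float)+.5)/4-.5+[195,180]
S=lambda p:(np.array(p,float)+.5)/4-.5+[200,230]
n="top"
thin=onz(n,T([(437,208),(473,342)]),.002); thick=onz(n,T([(648,145),(688,281)]),.024)
tm,km=thin.mean(0),thick.mean(0)
print("thin",thin.round(4).tolist(),"thick",thick.round(4).tolist())
print("len",np.linalg.norm(tm[:2]-km[:2]),"w",np.linalg.norm(thin[0]-thin[1]),np.linalg.norm(thick[0]-thick[1]))
d=tm-km;print("wedge ctr",(tm+km)/2,"yaw",np.degrees(np.arctan2(d[1],d[0])), "thickmid",km,"thinmid",tm)
L=onz(n,T([(348,98),(352.5,396),(348,41),(354,452)]),.086);print("lips",L.round(4).tolist())
for a,b in (((0,1)),(2,3)):
  v=L[a]-L[b]; print(np.linalg.norm(v),"x dir",np.degrees(np.arctan2(v[1],v[0]))+90,"mid",(L[a]+L[b])/2)
# case top corners (front at 68mm, rear 78) front edge droop
c=onz(n,T([(381,82),(386,428)]),.068); r=onz(n,T([(80,85),(80,430)]),.0775)
print("case",c.round(4).tolist(),r.round(4).tolist())
v=c.mean(0)-r.mean(0); print("axis",np.degrees(np.arctan2(-v[1],-v[0])),np.linalg.norm(v[:2]))
for e in(c,r): w=e[0]-e[1];print(np.degrees(np.arctan2(w[1],w[0]))+90,np.linalg.norm(w))
# two-view heights
print("post",tri((n,T((348,69))),("side",S((213,84)))),tri((n,T((353,424))),("side",S((500,156)))))
print("wedge thick corners",tri((n,T((648,145))),("side",S((378,47)))),tri((n,T((688,281))),("side",S((491,57)))))
```

```text
thin [[0.6215, 0.0782, 0.002], [0.5419, 0.0548, 0.002]] thick [[0.6583, -0.0462, 0.024], [0.5783, -0.0708, 0.024]]
len 0.1302465103873062 w 0.08299323478926991 0.08363135906786887
wedge ctr [0.59998302 0.00399441 0.013     ] yaw 106.31288236933801 thickmid [ 0.61827501 -0.05850713  0.024     ] thinmid [0.58169104 0.06649594 0.002     ]
lips [[0.6717, 0.1252, 0.086], [0.5038, 0.1176, 0.086], [0.7045, 0.1263, 0.086], [0.4728, 0.1159, 0.086]]
0.1680819923227868 x dir 92.6114275535328 mid [0.58774481 0.12141668 0.086     ]
0.23194922824983258 x dir 92.58100954123528 mid [0.58863194 0.12107918 0.086     ]
case [[0.6846, 0.1084, 0.068], [0.4872, 0.0999, 0.068]] [[0.6783, 0.2802, 0.0775], [0.4817, 0.2714, 0.0775]]
axis 91.97277472778167 0.17175510718263354
92.47102703919563 0.19763092618772019
92.55640144639864 0.19684979883007012
post [0.68897836 0.12609436 0.08379463] [0.48798555 0.11684433 0.08473472]
wedge thick corners [ 0.65945782 -0.04583146  0.02298726] [ 0.57930384 -0.07047186  0.02307015]
```

Measurements agree with the text: wedge 130 x 83 mm, tops at 23 mm, posts at 84 to 85 mm.
- **Frame:** origin at about (0.588, 0.115), x axis at yaw 92.5°.
- **Wedge:** yaw +13.8° relative to the frame, centre y = -7 mm.

Plan: push the far side of the thick end sideways with closed fingers to square and centre the wedge. Then push its thick face with two spread, tilted fingers.

Request:
{"op": "arm_command", "data": {
  "targets": [
    [[0,0,0.96,18,23,0,0],[0,0,0.96,18,23,0,0],[0,0,0.96,18,23,0,0],[0,0,0.96,18,23,0,0],[0,0,0.96,18,23,0,0],[0,0,0.96,18,23,0,0],[0,0,0.96,18,23,0,0],[0,0,0.96,18,23,0,0]]
  ]
}}

```text
clock: 0.77
tool_pos: [0.4002, -0.4047, 0.1956]
orientation: [-179.9, 0.1, -105.6]
force: [-0.4, -1.0, -0.3]
opening: 0.0395
```

Request:
{"op": "arm_command", "data": {
  "targets": [
    [[0,0,0.328,18,23,0,0],[0,0,0.328,18,23,0,0],[0,0,0.328,18,23,0,0],[0,0,0.328,18,23,0,0],[0,0,0.328,18,23,0,0],[0,0,0.328,18,23,0,0],[0,0,0.328,18,23,0,0],[0,0,0.328,18,23,0,0]]
  ]
}}

```text
clock: 1.43
tool_pos: [0.5802, -0.1744, 0.1947]
orientation: [-180.0, 0.0, -87.2]
force: [0.5, -0.9, -0.4]
opening: 0.0005
```

Request:
{"op": "arm_command", "data": {
  "targets": [
    [[0.2615,0.0114,0,11.8,14.4,-5,0],[0.2615,0.0114,0,11.8,14.4,-5,0],[0.2615,0.0114,0,11.8,14.4,-5,0],[0.2615,0.0114,0,11.8,14.4,-5,0],[0.2615,0.0114,0,11.8,14.4,-5,0],[0.2615,0.0114,0,11.8,14.4,-5,0],[0.2615,0.0114,0,11.8,14.4,-5,0],[0.2615,0.0114,0,11.8,14.4,-5,0]]
  ]
}}

```text
clock: 2.1
tool_pos: [0.6942, -0.0354, 0.145]
orientation: [179.9, 15.0, -87.5]
force: [0.3, -0.5, -0.1]
opening: 0.0005
```

Run:
```python
from h import *
o=ctrl.get_obs(); R=Rot.from_euler("xyz",o["orientation"],degrees=True).as_matrix()
print(o["clock"],o["tool_pos"],o["force"],o["opening"],o["joint_pos"].round(1)); print(R.round(3))
```

```text
2.1 [ 0.69424759 -0.03536587  0.14504189] [ 0.34536831 -0.53374954 -0.14029411] 0.00047147170841585907 [  3.6  26.3   7.6 -15.8 -71.8   4. ]
[[ 0.043 -0.999 -0.012]
 [-0.965 -0.044  0.258]
 [-0.259  0.001 -0.966]]
```

Request:
{"op": "arm_command", "data": {
  "targets": [
    [[0,0,0,0,0,-3.5,0],[0,0,0,0,0,-7,0],[0,0,0,0,0,-10,0],[0,0,0,0,0,-12,0],[0,0,0,0,0,-13,0],[0,0,0,0,0,-13.4,0],[0,0,0,0,0,-13.4,0],[0,0,0,0,0,-13.4,0]]
  ]
}}

```text
clock: 2.77
tool_pos: [0.6957, -0.0358, 0.0134]
orientation: [-179.9, 15.0, -87.5]
force: [-0.1, -0.8, -0.1]
opening: 0.0006
```

Request:
{"op": "arm_command", "data": {
  "targets": [
    [[0,0,0,-0.5,0,0,0],[0,0,0,-1,0,0,0],[0,0,0,-1.3,0,0,0],[0,0,0,-1.6,-0.1,0,0],[0,0,0,-1.9,-0.1,0,0],[0,0,0,-2.2,-0.1,0,0],[0,0,0,-2.5,-0.1,0,0],[0,0,0,-2.5,-0.1,0,0]]
  ]
}}

```text
clock: 3.43
tool_pos: [0.669, -0.0362, 0.0116]
orientation: [180.0, 15.0, -87.5]
force: [0.1, -0.2, -0.8]
opening: 0.0005
```

Run:
```python
from h import *
t=snap("top","top1")
a=cv2.resize(t[180:310,195:375],None,fx=4,fy=4,interpolation=cv2.INTER_CUBIC);cv2.imwrite("pics/ta1.png",a)
o=ctrl.get_obs();print(o["tool_pos"],o["force"])
```

```text
[ 0.66940767 -0.03624767  0.01161348] [-0.66103284 -0.19452794 -0.58701995]
```

View pics/ta1.png

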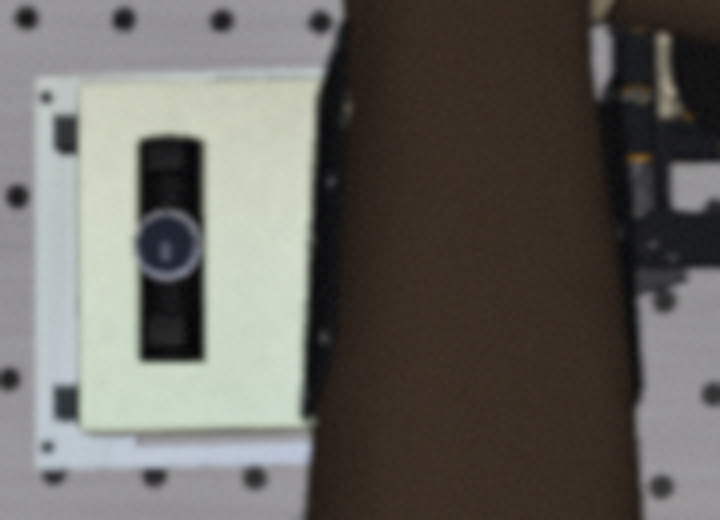

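The arm hides the wedge in this picture and there is almost no force yet. I'll finish the side push as planned, then back off and look.

Request:
{"op": "arm_command", "data": {
  "targets": [
    [[0,0,0,-0.3,0,0,0],[0,0,0,-0.6,0,0,0],[0,0,0,-0.9,0,0,0],[0,0,0,-1.2,0,0,0],[0,0,0,-1.2,0,0,0]]
  ]
}}

```text
clock: 3.9
tool_pos: [0.657, -0.0362, 0.0116]
orientation: [180.0, 15.0, -87.5]
force: [-0.5, -0.1, 0.6]
opening: 0.0005
```

Request:
{"op": "arm_command", "data": {
  "targets": [
    [[0,0,0,1,0,0,0],[0,0,0,3,-1,0,0],[0,0,0,4,-4,4,0.4],[0,0,0,3,-7,7,0.4],[0,0,0,0,-10,8,0.4],[0,0,0,-2,-14,8,0.4],[0,0,0,-4,-18,8,0.4],[0,0,0,-4,-19,8,0.4]]
  ]
}}

```text
clock: 4.57
tool_pos: [0.6163, -0.2294, 0.0927]
orientation: [-179.9, 14.9, -87.5]
force: [0.9, -0.1, -0.1]
opening: 0.0329
```

```bash
cat > w.py <<'E'
from h import *
import sys
O=np.array([.5883,.1153]);ph=np.radians(92.5);u=np.array([np.cos(ph),np.sin(ph)]);v=np.array([-u[1],u[0]])
def fr(P): d=np.atleast_2d(P)[:,:2]-O; return np.c_[d@u,d@v]*1000
E
python3 - <<'E'
from w import *
t=snap("top","top2"); s=snap("side","side2")
a=cv2.resize(t[180:310,270:400],None,fx=4,fy=4,interpolation=cv2.INTER_CUBIC)
cv2.imwrite("pics/ta2.png",a)
o=ctrl.get_obs();print(o["tool_pos"],o["force"],o["opening"])
E
```

```text
[ 0.61671836 -0.2306146   0.09186412] [ 0.75985571  1.3066897  -0.75013516] 0.03408746168244589
```

View pics/ta2.png

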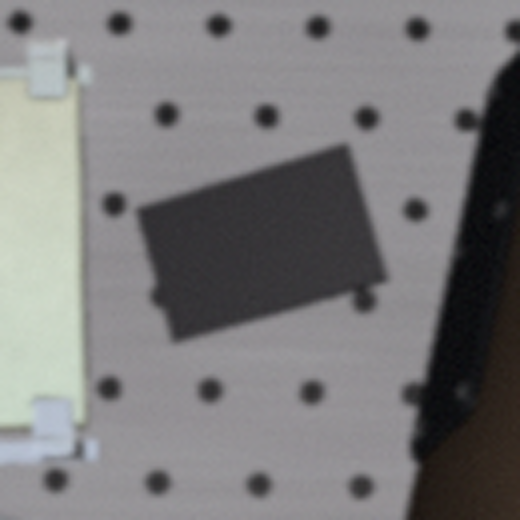

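The wedge has not moved: its corners are still at the same pixels, (137,208) and (386,281). So the closed fingertips never touched it. I'll check the tip geometry in the side picture.

Run:
```python
from w import *
s=cv2.imread("pics/side2.png")
o=ctrl.get_obs();p=proj("side",[o["tool_pos"]])[0];print(p)
x0,y0=230,130
c=cv2.resize(s[y0:y0+150,x0:x0+200],None,fx=4,fy=4,interpolation=cv2.INTER_CUBIC)
q=((p-[x0,y0])*4).astype(int);cv2.circle(c,tuple(map(int,q)),3,(0,0,255),-1)
cv2.imwrite("pics/sc.png",c)
```

```text
[333.83618161 197.99979268]
```

View pics/sc.png

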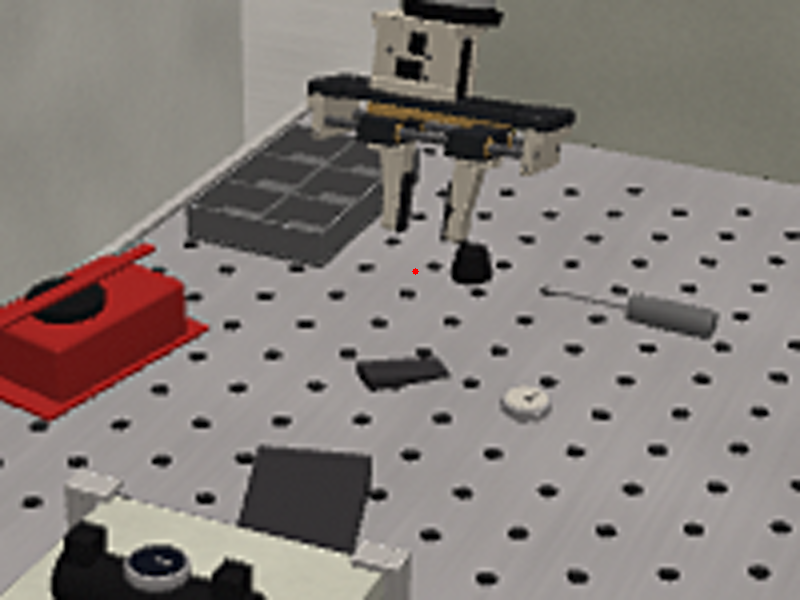

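The real fingertips, mid-point about (427,236) in the crop, lie well above the projected TCP at (416,271). The tips therefore passed over the wedge. I'll work out by how much.

Run:
```python
from w import *
o=ctrl.get_obs();R=Rot.from_euler("xyz",o["orientation"],degrees=True).as_matrix();p=o["tool_pos"];print(p,o["opening"],R[:,2])
f=lambda q:(np.array(q,float)+.5)/4-.5+[230,130]
for d in(0,.01,.02,.03,.04):
  print(d,[((proj("side",[p-R[:,2]*d+R[:,1]*w])[0]-[230,130])*4).round() for w in(.022,-.022)])
c,r=ray("side",[f((395,232)),f((457,241))])
for k in r:
  P=c+k*((p[1]-c[1])/k[1]); print(P)
```

```text
[ 0.61671836 -0.2306146   0.09186412] 0.03408746168244589 [-0.00999713  0.25750188 -0.96622608]
0 [array([442., 277.]), array([389., 267.])]
0.01 [array([443., 265.]), array([391., 254.])]
0.02 [array([445., 252.]), array([392., 242.])]
0.03 [array([446., 240.]), array([394., 230.])]
0.04 [array([448., 227.]), array([395., 217.])]
[ 0.63634903 -0.2306146   0.12357917]
[ 0.58408261 -0.2306146   0.12717166]
```

Request:
{"op": "arm_command", "data": {
  "targets": [
    [[0,0,0,1,3,0,0],[0,0,0,4,7,0,0],[0,0,0,7,11,0,0],[0,0,0,7.8,15,0,0],[0,0,0,7.8,19,0,0],[0,0,0,7.8,20.3,0,0],[0,0,0,7.8,20.3,-3,0],[0,0,0,7.8,20.3,-5,0]]
  ]
}}

```text
clock: 5.33
tool_pos: [0.6968, -0.02, 0.0413]
orientation: [-179.9, 15.0, -87.2]
force: [-1.1, -0.0, -2.0]
opening: 0.0006
```

Request:
{"op": "arm_command", "data": {
  "targets": [
    [[0,0,0,0,0,-1,0],[0,0,0,0,0,-2,0],[0,0,0,0,0,-3,0],[0,0,0,0,0,-3.8,0],[0,0,0,0,0,-4.4,0],[0,0,0,0,0,-4.7,0],[0,0,0,0,0,-4.7,0]]
  ]
}}

```text
clock: 5.92
tool_pos: [0.6955, -0.0236, -0.006]
orientation: [180.0, 15.0, -87.5]
force: [0.4, 0.0, -0.2]
opening: 0.0001
```

Run:
```python
from w import *
s=snap("side","side3")
o=ctrl.get_obs();R=Rot.from_euler("xyz",o["orientation"],degrees=True).as_matrix();p=o["tool_pos"];q=p-R[:,2]*.029;print(p,o["force"],q,fr(q))
x0,y0=270,190
c=cv2.resize(s[y0:y0+100,x0:x0+120],None,fx=6,fy=6,interpolation=cv2.INTER_CUBIC)
for P,k in((p,(0,0,255)),(q,(0,255,0))):
  g=proj("side",[P])[0];print(g);g=((g-[x0,y0])*6).astype(int);cv2.circle(c,tuple(map(int,g)),3,k,-1)
cv2.imwrite("pics/sd.png",c)
```

```text
[ 0.69579539 -0.02358348 -0.0053368 ] [0.66581407 0.17472459 0.04272754] [ 0.69611605 -0.03107856  0.02267608] [[-150.94210927 -101.32849234]]
[280.3282371  250.15517688]
[281.17107729 240.94797129]
```

View pics/sd.png

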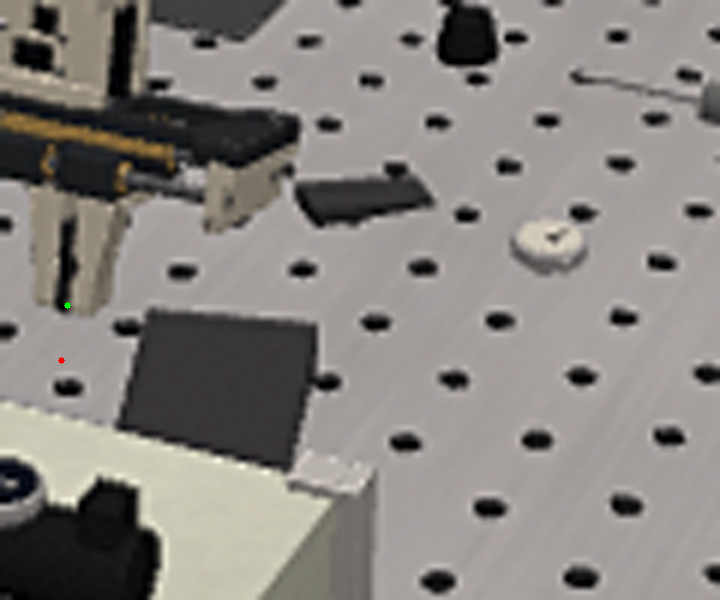

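The green point, 29 mm behind the reported TCP, sits on the fingertips. So the real tips are 29 mm short of the TCP and I'll use that offset. Next I lower 12 mm and push sideways, feeling for the wedge.

Request:
{"op": "arm_command", "data": {
  "targets": [
    [[0,0,0,0,-0.3,-0.4,0],[0,0,0,0,-0.3,-0.8,0],[0,0,0,0,-0.3,-1.2,0],[0,0,0,0,-0.3,-1.2,0],[0,0,0,-0.5,-0.3,-1.2,0],[0,0,0,-1,-0.3,-1.2,0],[0,0,0,-1.4,-0.3,-1.2,0],[0,0,0,-1.7,-0.3,-1.2,0]]
  ]
}}

```text
clock: 6.63
tool_pos: [0.678, -0.0262, -0.0171]
orientation: [-180.0, 15.0, -87.5]
force: [-0.8, 0.5, -0.1]
opening: 0.0006
```

Request:
{"op": "arm_command", "data": {
  "targets": [
    [[0,0,0,-0.2,0,0,0],[0,0,0,-0.4,0,0,0],[0,0,0,-0.6,0,0,0]]
  ]
}}

```text
clock: 6.88
tool_pos: [0.6731, -0.0264, -0.0171]
orientation: [-179.9, 15.0, -87.5]
force: [1.0, -1.1, 0.3]
opening: 0.0006
```

Request:
{"op": "arm_command", "data": {
  "targets": [
    [[0,0,0,-0.2,0,0,0],[0,0,0,-0.4,0,0,0],[0,0,0,-0.6,0,0,0]]
  ]
}}

```text
clock: 7.13
tool_pos: [0.667, -0.0264, -0.0172]
orientation: [-179.9, 15.0, -87.5]
force: [1.2, -1.2, 0.4]
opening: 0.0004
```

Run:
```python
from w import *
s=snap("side","side4")
g=s.max(2); m=((g<75)*255).astype(np.uint8); m[:,:285]=0;m[:235]=0;m[275:]=0;m[:,335:]=0
m=cv2.morphologyEx(m,cv2.MORPH_OPEN,np.ones((3,3)))
c=max(cv2.findContours(m,0,2)[0],key=cv2.contourArea);print(cv2.contourArea(c),cv2.approxPolyDP(c,3,True)[:,0].tolist())
```

```text
610.5 [[297, 243], [292, 261], [318, 267], [325, 254], [324, 246]]
```

Request:
{"op": "arm_command", "data": {
  "targets": [
    [[0,0,0,-0.2,0,0,0],[0,0,0,-0.4,0,0,0],[0,0,0,-0.6,0,0,0],[0,0,0,-0.8,0,0,0],[0,0,0,-1,0,0,0],[0,0,0,-1.2,0,0,0],[0,0,0,-1.3,0,0,0],[0,0,0,-1.3,0,0,0]]
  ]
}}

```text
clock: 7.85
tool_pos: [0.6532, -0.0262, -0.0175]
orientation: [180.0, 15.0, -87.5]
force: [1.6, 0.2, 0.8]
opening: 0.0001
```

Request:
{"op": "arm_command", "data": {
  "targets": [
    [[0,0,0,1,0,0,0],[0,0,0,3,-1,0,0],[0,0,0,4,-4,4,0.4],[0,0,0,3,-7,6,0.4],[0,0,0,0,-11,6,0.4],[0,0,0,-3,-15,6,0.4],[0,0,0,-4,-18,6,0.4],[0,0,0,-4,-19,6,0.4]]
  ]
}}

```text
clock: 8.52
tool_pos: [0.6108, -0.2195, 0.0426]
orientation: [179.9, 15.0, -87.6]
force: [-0.3, 0.7, 0.0]
opening: 0.0331
```

```bash
cat >> w.py <<'E'
def wedge(img,lo=(200,290),hi=(280,385)):
    b=img.astype(int); m=((b.max(2)<80)*255).astype(np.uint8)
    k=np.zeros_like(m);k[lo[0]:hi[0],lo[1]:hi[1]]=m[lo[0]:hi[0],lo[1]:hi[1]]
    k=cv2.morphologyEx(k,cv2.MORPH_OPEN,cv2.getStructuringElement(cv2.MORPH_ELLIPSE,(11,11)))
    c=max(cv2.findContours(k,0,2)[0],key=cv2.contourArea)
    bx=cv2.boxPoints(cv2.minAreaRect(c)); bx=bx[np.argsort(bx[:,0])]
    thin=fr(onz("top",bx[:2],.002)).mean(0);thick=fr(onz("top",bx[2:],.024)).mean(0);d=thin-thick
    print("area",cv2.contourArea(c),"thin",thin.round(1),"thick",thick.round(1),"len",np.hypot(*d).round(1),"yaw",np.degrees(np.arctan2(d[1],d[0])).round(2))
E
python3 - <<'E'
from w import *
t=snap("top","top5"); wedge(cv2.imread("pics/top0.png")); wedge(t)
a=cv2.resize(t[180:310,270:400],None,fx=4,fy=4,interpolation=cv2.INTER_CUBIC)
cv2.imwrite("pics/ta5.png",a)
o=ctrl.get_obs();print(o["tool_pos"],o["force"],o["opening"])
E
```

```text
area 1911.0 thin [-45.4  11.8] thick [-175.3  -21.3] len 134.1 yaw 14.33
area 1791.0 thin [-38.   10.7] thick [-170.     0.8] len 132.4 yaw 4.29
[ 0.61120691 -0.22172706  0.04233051] [ 1.31656393 -1.09427566  0.06670608] 0.0341995832491792
```

View pics/ta5.png

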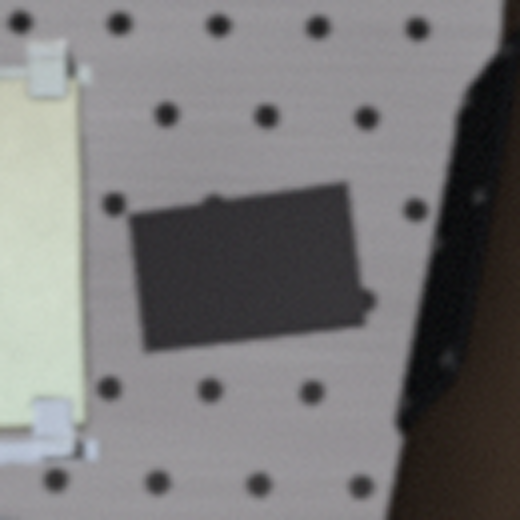

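Wedge corners in the crop: thin (131,215) and (146,352), thick (348,182) and (363,325). It is now nearly square.

Run:
```python
from w import *
T=lambda p:(np.array(p,float)+.5)/4-.5+[270,180]
a=fr(onz("top",T([(131,215),(146,352)]),.002));b=fr(onz("top",T([(348,182),(363,325)]),.024))
print(a,b,a.mean(0),b.mean(0));d=a.mean(0)-b.mean(0);print(np.degrees(np.arctan2(d[1],d[0])),np.hypot(*d))
o=ctrl.get_obs();R=Rot.from_euler("xyz",o["orientation"],degrees=True).as_matrix();q=o["tool_pos"]-R[:,2]*.029;print(q,fr(q))
# foot centre check: lip inner edges & case corners & posts of this image
L=fr(onz("top",T([(48,98),(53,396)]),.086));c=fr(onz("top",T([(80,82),(85,428)]),.068));print(L,c)
```

```text
[[-34.86479784 -27.43174697]
 [-42.31873031  54.57707183]] [[-163.79591755  -40.84997717]
 [-170.1203842    43.5121471 ]] [-38.59176407  13.57266243] [-166.95815088    1.33108496]
5.447500976844956 128.9487707582437
[ 0.61156296 -0.2292096   0.07034631] [[-345.19641753   -8.21352247]]
[[  6.29851791 -83.75298346]
 [  5.69326479  84.33481741]] [[-10.54935063 -95.96501739]
 [-10.45976394 101.66883174]]
```

The wedge still needs about 7 mm towards frame -y and -5° of yaw. One side push a little ahead of its centre, from the robot-near side, gives most of both. The line push then squares the rest.

Request:
{"op": "arm_command", "data": {
  "targets": [
    [[0,0,0,-3,2,0,0],[0,0,0,-6,5,0,0],[0,0,0,-9,8,0,0],[0,0,0,-10.2,12,0,0],[0,0,0,-10.2,16,0,0],[0,0,0,-10.2,20,0,0],[0,0,0,-10.2,24,0,0],[0,0,0,-10.2,26.1,0,0]]
  ]
}}

```text
clock: 9.23
tool_pos: [0.5113, 0.0485, 0.0428]
orientation: [180.0, 15.1, -87.4]
force: [0.3, 0.6, 0.4]
opening: 0.0003
```

Request:
{"op": "arm_command", "data": {
  "targets": [
    [[0,0,0,0,0,0,0],[0,0,0,0,0,-2,0],[0,0,0,0,0,-4,0],[0,0,0,0,0,-5,0],[0,0,0,0,0,-5.7,0],[0,0,0,0,0,-6.1,0],[0,0,0,0,0,-6.3,0],[0,0,0,0,0,-6.3,0]]
  ]
}}

```text
clock: 9.9
tool_pos: [0.5118, 0.0445, -0.0205]
orientation: [180.0, 15.0, -87.5]
force: [-0.7, -0.1, 0.1]
opening: 0.0004
```

Run:
```python
from w import *
o=ctrl.get_obs();R=Rot.from_euler("xyz",o["orientation"],degrees=True).as_matrix();q=o["tool_pos"]-R[:,2]*.029;print(o["tool_pos"],o["force"],q,fr(q))
```

```text
[ 0.51182496  0.04449933 -0.02047123] [-0.7312741  -0.097963    0.08703648] [0.51215699 0.03700372 0.00754136] [[-74.90044296  79.48577237]]
```

Request:
{"op": "arm_command", "data": {
  "targets": [
    [[0,0,0,0,-0.5,-0.1,0],[0,0,0,0,-0.5,-0.2,0],[0,0,0,0,-0.5,-0.2,0],[0,0,0,0.3,-0.5,-0.2,0],[0,0,0,0.6,-0.5,-0.2,0],[0,0,0,0.9,-0.5,-0.2,0],[0,0,0,1.1,-0.5,-0.2,0]]
  ]
}}

```text
clock: 10.48
tool_pos: [0.5234, 0.0398, -0.0223]
orientation: [-180.0, 15.0, -87.5]
force: [0.4, 0.1, 0.8]
opening: 0.0003
```

Request:
{"op": "arm_command", "data": {
  "targets": [
    [[0,0,0,0.2,0,0,0],[0,0,0,0.4,0,0,0],[0,0,0,0.6,0,0,0],[0,0,0,0.7,0,0,0],[0,0,0,0.7,0,0,0]]
  ]
}}

```text
clock: 10.9
tool_pos: [0.5293, 0.0398, -0.0226]
orientation: [180.0, 15.0, -87.5]
force: [-1.6, -1.0, 0.8]
opening: 0.0002
```

Request:
{"op": "arm_command", "data": {
  "targets": [
    [[0,0,0,-1,0,0,0],[0,0,0,-3,0,1,0],[0,0,0,-3,-1,5,0.45],[0,0,0,0,-4,7,0.45],[0,0,0,3,-7,7,0.45],[0,0,0,6,-11,7,0.45],[0,0,0,7,-15,7,0.45],[0,0,0,7.5,-19,7,0.45]]
  ]
}}

```text
clock: 11.57
tool_pos: [0.6044, -0.1407, 0.0478]
orientation: [-179.9, 15.0, -87.4]
force: [0.9, 0.4, -0.8]
opening: 0.0347
```

Request:
{"op": "arm_command", "data": {
  "targets": [
    [[0,0,0,0,-3,0,0.45],[0,0,0,0,-6,0,0.45],[0,0,0,0,-6,0,0.45]]
  ]
}}

```text
clock: 11.82
tool_pos: [0.6021, -0.2046, 0.0468]
orientation: [180.0, 14.9, -87.7]
force: [0.8, 1.0, -0.8]
opening: 0.04
```

Run:
```python
from w import *
t=snap("top","top6"); wedge(cv2.imread("pics/top5.png")); wedge(t)
a=cv2.resize(t[180:310,270:400],None,fx=4,fy=4,interpolation=cv2.INTER_CUBIC)
cv2.imwrite("pics/ta6.png",a)
o=ctrl.get_obs();R=Rot.from_euler("xyz",o["orientation"],degrees=True).as_matrix();q=o["tool_pos"]-R[:,2]*.029;print(o["tool_pos"],o["opening"],q,fr(q))
```

```text
area 1791.0 thin [-38.   10.7] thick [-170.     0.8] len 132.4 yaw 4.29
area 1785.0 thin [-38.7   8.8] thick [-1.701e+02 -1.000e-01] len 131.6 yaw 3.9
[ 0.60202781 -0.20222748  0.0468392 ] 0.03938978229124696 [ 0.6023361  -0.20971751  0.07485356] [[-3.25320408e+02  1.54320060e-01]]
```

View pics/ta6.png

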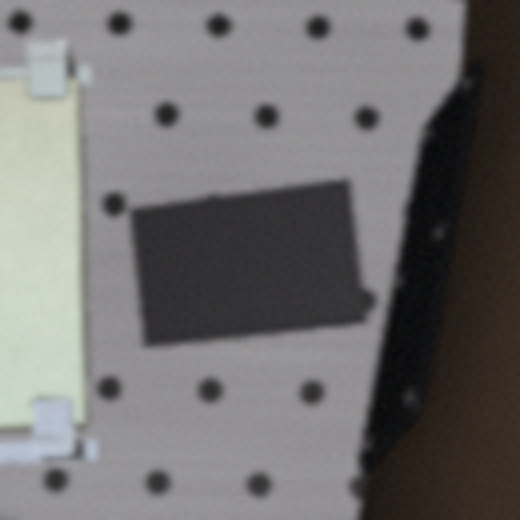

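The wedge moved only 2.3 mm: corners (133,210), (146,346), (348,180) and (363,322). I'll repeat the same push 7 mm further.

Request:
{"op": "arm_command", "data": {
  "targets": [
    [[0,0,0,-3,2,0,0],[0,0,0,-6,5,0,0],[0,0,0,-9,8,0,0],[0,0,0,-10,12,0,0],[0,0,0,-10,16,0,0],[0,0,0,-10,20,0,0],[0,0,0,-10,24,0,0],[0,0,0,-10,24.5,0,0]]
  ]
}}

```text
clock: 12.53
tool_pos: [0.5019, 0.0512, 0.0483]
orientation: [-179.9, 15.1, -87.2]
force: [-0.1, 0.0, 0.9]
opening: 0.0006
```

Request:
{"op": "arm_command", "data": {
  "targets": [
    [[0,0,0,0.5,0,0,0],[0,0,0,0.5,0,-2,0],[0,0,0,0.5,0,-4,0],[0,0,0,0.5,0,-5.5,0],[0,0,0,0.5,0,-6.3,0],[0,0,0,0.5,0,-6.8,0],[0,0,0,0.5,0,-7,0],[0,0,0,0.5,0,-7,0]]
  ]
}}

```text
clock: 13.2
tool_pos: [0.5079, 0.0452, -0.0224]
orientation: [-180.0, 15.0, -87.5]
force: [-0.0, 0.4, -0.1]
opening: 0.0003
```

Request:
{"op": "arm_command", "data": {
  "targets": [
    [[0,0,0,0.4,-0.5,0,0],[0,0,0,0.8,-0.5,0,0],[0,0,0,1.2,-0.5,0,0],[0,0,0,1.6,-0.5,0,0],[0,0,0,2,-0.5,0,0],[0,0,0,2.3,-0.5,0,0],[0,0,0,2.6,-0.5,0,0],[0,0,0,2.8,-0.5,0,0]]
  ]
}}

```text
clock: 13.87
tool_pos: [0.535, 0.0407, -0.0225]
orientation: [179.9, 15.0, -87.5]
force: [-3.8, 0.0, 5.2]
opening: 0.0002
```

Request:
{"op": "arm_command", "data": {
  "targets": [
    [[0,0,0,0,0,0,0],[0,0,0,-1,0,0,0],[0,0,0,-3,0,1,0],[0,0,0,-3,-1,5,0.45],[0,0,0,0,-4,7,0.45],[0,0,0,3,-7,7,0.45],[0,0,0,6,-11,7,0.45],[0,0,0,6.5,-15,7,0.45]]
  ]
}}

```text
clock: 14.53
tool_pos: [0.6012, -0.0995, 0.0486]
orientation: [-179.7, 14.9, -87.3]
force: [2.2, 0.7, 0.2]
opening: 0.0282
```

Request:
{"op": "arm_command", "data": {
  "targets": [
    [[0,0,0,0,-3,0,0.45],[0,0,0,0,-7,0,0.45],[0,0,0,0,-9,0,0.45],[0,0,0,0,-9,0,0.45]]
  ]
}}

```text
clock: 14.87
tool_pos: [0.5975, -0.1933, 0.0468]
orientation: [-180.0, 14.9, -87.7]
force: [1.0, 0.5, -0.1]
opening: 0.0392
```

```bash
cat >> w.py <<'E'
def edges(img):  # side-edge line fits, sub-pixel: wedge vs shelf along columns
    g=cv2.GaussianBlur(img,(3,3),0).max(2).astype(float)
    r=[]
    for lo,hi in((212,240),(250,276)):
        P=[]
        for u_ in range(310,352):
            col=np.diff(g[lo:hi,u_]); i=int(np.argmax(abs(col))); P.append((u_,lo+i+.5))
        P=np.array(P);vx,vy,x0,y0=cv2.fitLine(P.astype(np.float32),cv2.DIST_HUBER,0,.01,.01).ravel()
        r.append([(x,y0+(x-x0)*vy/vx) for x in(315,348)])
    h=[.002+.022*.2,.002+.022*.83]
    A=[[fr(onz("top",[r[s][k]],h[k]))[0] for k in(0,1)] for s in(0,1)]
    A=np.array(A);mid=A.mean(0);d=mid[0]-mid[1]
    print("edge mid front",mid[0].round(1),"rear",mid[1].round(1),"yaw",np.degrees(np.arctan2(d[1],d[0])).round(2),"width",(A[1]-A[0])[:,1].round(1),"edge y",A[:,:,1].round(1).tolist())
E
python3 - <<'E'
from w import *
for i in (5,6): edges(cv2.imread("pics/top%d.png"%i))
t=snap("top","top7"); wedge(t);edges(t)
o=ctrl.get_obs();R=Rot.from_euler("xyz",o["orientation"],degrees=True).as_matrix();q=o["tool_pos"]-R[:,2]*.029;print(o["tool_pos"],o["opening"],q,fr(q))
E
```

```text
edge mid front [-64.4  10.7] rear [-142.4    3.5] yaw 5.25 width [84.9 86.3] edge y [[-31.8, -39.6], [53.1, 46.7]]
edge mid front [-64.4   8. ] rear [-142.5    1.7] yaw 4.59 width [84.5 86. ] edge y [[-34.3, -41.3], [50.2, 44.7]]
area 3198.5 thin [-40.7  -6. ] thick [-226.7    1.1] len 186.1 yaw -2.2
edge mid front [-64.6   1.1] rear [-142.6   -2.5] yaw 2.63 width [84.  86.1] edge y [[-40.9, -45.5], [43.1, 40.6]]
[ 0.59744438 -0.19117609  0.04686343] 0.03923738761001455 [ 0.59774294 -0.19866402  0.07487846] [[-314.07708773    4.26096516]]
```

The wedge is now centred (y about -1 mm) with yaw about 2.6°. Next I put the spread fingers behind the thick face.

Request:
{"op": "arm_command", "data": {
  "targets": [
    [[0,0,0,0,3,0,0.45],[0,0,0,0,6,0,0.45],[0,0,0,0,9,0,0.45],[0,0,0,0,11,0,0.45],[0,0,0,0,11.9,0,0.45],[0,0,0,0,11.9,0,0.45],[0,0,0,0,11.9,0,0.45]]
  ]
}}

```text
clock: 15.5
tool_pos: [0.5979, -0.069, 0.0478]
orientation: [-180.0, 15.0, -87.4]
force: [-0.7, 0.4, 0.3]
opening: 0.0396
```

```bash
cat >> w.py <<'E'
def tip():
    o=ctrl.get_obs();R=Rot.from_euler("xyz",o["orientation"],degrees=True).as_matrix();q=o["tool_pos"]-R[:,2]*.029
    print("t",o["clock"],"TCP",o["tool_pos"].round(4),"op",round(o["opening"],4),"T frame",fr(q).round(1),"z",(q[2]*1000).round(1),"F u,v,z",(o["force"][:2]@u).round(1),(o["force"][:2]@v).round(1),o["force"][2].round(1))
E
python3 -c "from w import *;tip()"
```

```text
t 15.5 TCP [ 0.5979 -0.069   0.0478] op 0.0396 T frame [[-192.1   -1.5]] z 75.9 F u,v,z 0.4 0.7 0.3
```

Request:
{"op": "arm_command", "data": {
  "targets": [
    [[0,0,0,0,0,-2,0.45],[0,0,0,0,0,-4,0.45],[0,0,0,0,0,-5.5,0.45],[0,0,0,0,0,-6.2,0.45],[0,0,0,0,0,-6.5,0.45],[0,0,0,0,0,-6.5,0.45]]
  ]
}}

```text
clock: 16.0
tool_pos: [0.5977, -0.0705, -0.018]
orientation: [179.9, 15.0, -87.5]
force: [-0.4, -0.1, 0.6]
opening: 0.0392
```

Request:
{"op": "arm_command", "data": {
  "targets": [
    [[0,0,0,0,0.3,0,0.45],[0,0,0,0,0.6,0,0.45],[0,0,0,0,0.9,0,0.45],[0,0,0,-0.05,1.2,0,0.45],[0,0,0,-0.06,1.4,0,0.45],[0,0,0,-0.07,1.6,0,0.45],[0,0,0,-0.08,1.8,0,0.45],[0,0,0,-0.09,2,0,0.45]]
  ]
}}

```text
clock: 16.67
tool_pos: [0.5974, -0.05, -0.0171]
orientation: [-179.9, 15.0, -87.5]
force: [-0.1, -3.6, 2.9]
opening: 0.0393
```

Request:
{"op": "arm_command", "data": {
  "targets": [
    [[0,0,0,0,0.2,0,0.45],[0,0,0,-0.02,0.4,0,0.45],[0,0,0,-0.03,0.6,0,0.45],[0,0,0,-0.04,0.8,0,0.45],[0,0,0,-0.04,1,0,0.45],[0,0,0,-0.04,1,0,0.45]]
  ]
}}

```text
clock: 17.17
tool_pos: [0.5967, -0.0393, -0.0175]
orientation: [-180.0, 15.0, -87.5]
force: [0.6, -1.3, 1.8]
opening: 0.0395
```

Run:
```python
from w import *
tip(); s=snap("side","side8"); t=snap("top","top8")
c=cv2.resize(s[225:325,255:375],None,fx=5,fy=5,interpolation=cv2.INTER_CUBIC)
cv2.imwrite("pics/sf.png",c)
```

```text
t 17.1667 TCP [ 0.5967 -0.0393 -0.0175] op 0.0395 T frame [[-162.4   -1.6]] z 10.5 F u,v,z -1.4 -0.5 1.8
```

Contact is made (1 to 3 N) and the thin end should now be about 20 mm short of the foot. I'll back off once to check squareness before it goes in.

Request:
{"op": "arm_command", "data": {
  "targets": [
    [[0,0,0,0.08,-2,0,0.45],[0,0,0,0.08,-3,2,0.45],[0,0,0,0.08,-4,6,0.45],[0,0,0,0.08,-8,7,0.45],[0,0,0,0.08,-12,7,0.45],[0,0,0,0.08,-15,7,0.45],[0,0,0,0.08,-16,7,0.45],[0,0,0,0.08,-16,7,0.45]]
  ]
}}

```text
clock: 17.93
tool_pos: [0.5967, -0.2019, 0.0516]
orientation: [179.9, 15.0, -87.7]
force: [0.4, 0.1, 0.5]
opening: 0.0392
```

Run:
```python
from w import *
t=snap("top","top9"); edges(t); wedge(t,(205,285),(285,356)); tip()
a=cv2.resize(t[180:310,260:400],None,fx=4,fy=4,interpolation=cv2.INTER_CUBIC)
cv2.imwrite("pics/ta9.png",a)
```

```text
edge mid front [-64.7  -3.6] rear [-142.6   -3.2] yaw -0.29 width [84.9 85.6] edge y [[-46.0, -46.0], [38.9, 39.6]]
area 1771.0 thin [-20.7  -4.6] thick [-149.4   -2.5] len 128.7 yaw -0.96
t 17.9833 TCP [ 0.5967 -0.2004  0.0516] op 0.0396 T frame [[-323.3    5.3]] z 79.6 F u,v,z 0.8 0.3 0.1
```

View pics/ta9.png

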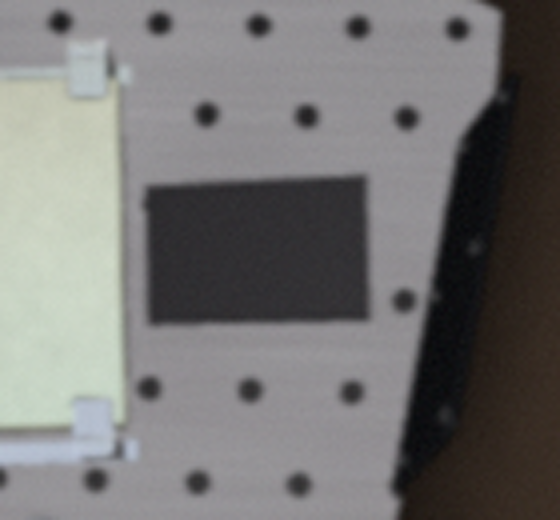

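The wedge is square (-0.3°), but it sits 3 to 4 mm towards frame -y. Edges in the crop: (147,185) to (367,177), and (150,323) to (370,320). Before correcting, I'll refine the tester's centre line numerically.

Run:
```python
from w import *
t=cv2.imread("pics/top9.png").astype(float); D=cv2.GaussianBlur(t[:,:,2]-t[:,:,0],(1,5),0)
def cross(col,lo,hi):   # rows where R-B crosses half level, outermost
    p=D[lo:hi,col:col+2].mean(1); h=(p.max()+np.median(np.r_[p[:6],p[-6:]]))/2; i=np.where(p>h)[0]
    a,b=i[0],i[-1]; f=lambda i,j:lo+i+(h-p[i])/(p[j]-p[i])*(j-i)
    return f(a-1,a),f(b,b+1)
for col,z in((222,.0773),(250,.0735),(265,.071),(272,.070)):
    a,b=cross(col,188,302); F=fr(onz("top",[(col+.5,a),(col+.5,b)],z)); print(col,round(a,2),round(b,2),F.round(1).tolist(),"mid",F[:,1].mean().round(2),"w",np.ptp(F[:,1]).round(1))
for col in(279,281,283):
    a,b=cross(col,188,302); F=fr(onz("top",[(col+.5,a),(col+.5,b)],.086)); print("lip",col,round(a,2),round(b,2),F.round(1).tolist(),"mid",F[:,1].mean().round(2),"w",np.ptp(F[:,1]).round(1))
# holder ends (dark) at z~.1
```

```text
222 200.26 253.88 [[142.6, -98.1], [142.5, 25.0]] mid -36.53 w 123.1
250 200.01 247.96 [[78.7, -97.6], [79.3, 12.7]] mid -42.46 w 110.3
265 199.73 242.27 [[44.5, -97.8], [45.4, 0.2]] mid -48.78 w 98.0
272 199.73 246.75 [[28.6, -97.6], [29.7, 10.7]] mid -43.42 w 108.3
lip 279 204.65 245.34 [[11.1, -82.7], [12.2, 9.7]] mid -36.47 w 92.4
lip 281 204.72 245.77 [[6.6, -82.4], [7.8, 10.8]] mid -35.8 w 93.2
lip 283 204.75 244.69 [[2.1, -82.2], [3.2, 8.5]] mid -36.87 w 90.7
```

Run:
```python
from w import *
t=cv2.imread("pics/top9.png").astype(float); D=cv2.GaussianBlur(t[:,:,2]-t[:,:,0],(3,3),0)
def edge(col,lo,hi):
    g=np.abs(np.diff(D[lo:hi,col])); i=int(np.argmax(g)); i=min(max(i,1),len(g)-2); a,b,c=g[i-1:i+2]; return lo+i+.5+.5*(a-c)/(a-2*b+c)
def rep(n,cols,r1,r2,z):
    e=np.array([(edge(c,*r1),edge(c,*r2)) for c in cols]); m=np.median(e,0); c=np.mean(cols)
    F=fr(onz("top",[(c,m[0]),(c,m[1])],z)); print(n,m.round(2),F.round(1).tolist(),"mid",F[:,1].mean().round(2),"w",np.ptp(F[:,1]).round(1))
rep("rear",range(218,226),(192,208),(278,296),.0773)
rep("mid",range(250,264),(192,208),(278,296),.0727)
rep("lips",range(278,285),(199,210),(272,284),.086)
g=t.max(2)[:,230:242].mean(1)   # holder, 40 mm wide x; ends
d=np.diff(g[205:280]); a=205+np.argmin(d)+.5; b=205+np.argmax(d)+.5
for z in(.1,.115): F=fr(onz("top",[(236,a),(236,b)],z)); print("holder",a,b,F.round(1).tolist(),F[:,1].mean())
```

```text
rear [200.21 288.33] [[144.9, -98.3], [145.0, 102.7]] mid 2.22 w 201.0
mid [199.58 290.13] [[65.0, -98.4], [66.6, 108.1]] mid 4.87 w 206.5
lips [204.   279.38] [[7.7, -84.1], [9.9, 85.9]] mid 0.92 w 170.0
holder 213.5 269.5 [[107.6, -62.6], [108.1, 62.8]] 0.08854614661400007
holder 213.5 269.5 [[105.1, -60.0], [105.5, 63.9]] 1.965515673609044
```

The tester's centre line is at frame y of about +1.3 mm (lips +0.9, case edge +2.2, holder 0 to 2). The wedge needs about +4.7 mm, so I'll nudge it from its far side near its centre of mass.

Request:
{"op": "arm_command", "data": {
  "targets": [
    [[0,0,0,2,2,0,0],[0,0,0,5,5,0,0],[0,0,0,7.5,8,0,0],[0,0,0,7.8,12,0,0],[0,0,0,7.8,16,0,0],[0,0,0,7.8,20,0,0],[0,0,0,7.8,22,0,0],[0,0,0,7.8,22,0,0]]
  ]
}}

```text
clock: 18.65
tool_pos: [0.6743, 0.027, 0.0524]
orientation: [180.0, 15.1, -87.2]
force: [0.8, -0.1, 0.8]
opening: 0.0007
```

Request:
{"op": "arm_command", "data": {
  "targets": [
    [[0,0,0,0,0,-2,0],[0,0,0,0,0,-4,0],[0,0,0,0,0,-5.5,0],[0,0,0,0,0,-6.3,0],[0,0,0,0,0,-6.8,0],[0,0,0,0,0,-7,0],[0,0,0,0,0,-7,0]]
  ]
}}

```text
clock: 19.23
tool_pos: [0.6755, 0.02, -0.0176]
orientation: [180.0, 15.0, -87.5]
force: [0.3, 0.7, 0.9]
opening: 0.0003
```

```bash
python3 -c "from w import *;tip()"
```

```text
t 19.2333 TCP [ 0.6755  0.02   -0.0176] op 0.0003 T frame [[-106.5  -83. ]] z 10.4 F u,v,z 0.7 -0.3 0.9
```

Request:
{"op": "arm_command", "data": {
  "targets": [
    [[0,0,0,-0.4,0,0,0],[0,0,0,-0.8,0,0,0],[0,0,0,-1.2,0,0,0],[0,0,0,-1.6,0,0,0],[0,0,0,-1.9,0,0,0],[0,0,0,-2.2,0,0,0],[0,0,0,-2.4,0,0,0],[0,0,0,-2.4,0,0,0]]
  ]
}}

```text
clock: 19.9
tool_pos: [0.6515, 0.0201, -0.017]
orientation: [-179.9, 15.0, -87.5]
force: [0.9, 0.8, 1.0]
opening: 0.0004
```

```bash
python3 -c "from w import *;tip()"
```

```text
t 19.9 TCP [ 0.6515  0.0201 -0.017 ] op 0.0004 T frame [[-105.3  -59. ]] z 11.0 F u,v,z 0.7 -0.9 1.0
```

Request:
{"op": "arm_command", "data": {
  "targets": [
    [[0,0,0,2,0,0,0],[0,0,0,3,0,4,0.45],[0,0,0,2,-3,7,0.45],[0,0,0,0,-6,7,0.45],[0,0,0,-2,-10,7,0.45],[0,0,0,-4,-14,7,0.45],[0,0,0,-5,-18,7,0.45],[0,0,0,-5.4,-21.5,7,0.45]]
  ]
}}

```text
clock: 20.57
tool_pos: [0.5956, -0.1959, 0.053]
orientation: [180.0, 15.0, -87.5]
force: [1.4, -0.6, -0.0]
opening: 0.0381
```

Request:
{"op": "arm_command", "data": {
  "targets": [
    [[0,0,0,0,0,0,0.45],[0,0,0,0,0,0,0.45]]
  ]
}}

```text
clock: 20.73
tool_pos: [0.5965, -0.1972, 0.0522]
orientation: [180.0, 15.0, -87.7]
force: [0.1, 0.7, 0.6]
opening: 0.0395
```

Run:
```python
from w import *
t=snap("top","top10"); edges(t); wedge(t,(205,285),(285,356)); tip()
```

```text
edge mid front [-64.6  -0.9] rear [-142.5    1.2] yaw -1.57 width [83.7 85.5] edge y [[-42.8, -41.6], [40.9, 44.0]]
area 1773.0 thin [-21.6  -3.6] thick [-147.1    2. ] len 125.6 yaw -2.57
t 20.7833 TCP [ 0.5969 -0.1957  0.0522] op 0.0388 T frame [[-318.6    5. ]] z 80.2 F u,v,z 0.1 -0.8 -0.2
```

Centre y is about 0.3 mm and yaw -1.6°, which is good; the line push will square it. Going in now.

Request:
{"op": "arm_command", "data": {
  "targets": [
    [[0,0,0,0,3,0,0.45],[0,0,0,0,6,0,0.45],[0,0,0,0,9,0,0.45],[0,0,0,0,11.5,0,0.45],[0,0,0,0,12.7,0,0.45],[0,0,0,0,12.7,0,0.45],[0,0,0,0,12.7,-2,0.45],[0,0,0,0,12.7,-4,0.45]]
  ]
}}

```text
clock: 21.45
tool_pos: [0.5988, -0.0672, 0.0135]
orientation: [-179.8, 15.0, -87.3]
force: [0.6, -0.8, 1.0]
opening: 0.0394
```

Request:
{"op": "arm_command", "data": {
  "targets": [
    [[0,0,0,0,0,-1.5,0.45],[0,0,0,0,0,-2.4,0.45],[0,0,0,0,0,-2.9,0.45],[0,0,0,0,0,-2.9,0.45],[0,0,0,-0.02,0.4,-2.9,0.45],[0,0,0,-0.03,0.8,-2.9,0.45],[0,0,0,-0.05,1.2,-2.9,0.45]]
  ]
}}

```text
clock: 22.03
tool_pos: [0.5976, -0.0555, -0.0155]
orientation: [-179.9, 15.0, -87.5]
force: [0.0, -1.0, -0.0]
opening: 0.0395
```

```bash
python3 -c "from w import *;tip()"
```

```text
t 22.0333 TCP [ 0.5976 -0.0555 -0.0155] op 0.0395 T frame [[-178.6   -1.8]] z 12.6 F u,v,z -1.0 0.0 -0.0
```

Request:
{"op": "arm_command", "data": {
  "targets": [
    [[0,0,0,-0.02,0.5,0,0.45],[0,0,0,-0.04,1,0,0.45],[0,0,0,-0.06,1.4,0,0.45],[0,0,0,-0.07,1.7,0,0.45],[0,0,0,-0.09,2,0,0.45],[0,0,0,-0.1,2.2,0,0.45],[0,0,0,-0.11,2.4,0,0.45],[0,0,0,-0.11,2.6,0,0.45]]
  ]
}}

```text
clock: 22.7
tool_pos: [0.5961, -0.0301, -0.0162]
orientation: [-180.0, 15.0, -87.5]
force: [0.8, -4.3, 2.8]
opening: 0.0395
```

Request:
{"op": "arm_command", "data": {
  "targets": [
    [[0,0,0,-0.01,0.2,0,0.45],[0,0,0,-0.02,0.4,0,0.45],[0,0,0,-0.03,0.6,0,0.45],[0,0,0,-0.04,0.8,0,0.45],[0,0,0,-0.04,1,0,0.45],[0,0,0,-0.05,1.2,0,0.45],[0,0,0,-0.06,1.4,0,0.45],[0,0,0,-0.07,1.6,0,0.45]]
  ]
}}

```text
clock: 23.37
tool_pos: [0.5951, -0.0137, -0.0164]
orientation: [-180.0, 15.0, -87.5]
force: [0.4, -4.0, 1.9]
opening: 0.04
```

Request:
{"op": "arm_command", "data": {
  "targets": [
    [[0,0,0,-0.01,0.2,0,0.45],[0,0,0,-0.02,0.4,0,0.45],[0,0,0,-0.03,0.6,0,0.45],[0,0,0,-0.04,0.8,0,0.45],[0,0,0,-0.04,1,0,0.45]]
  ]
}}

```text
clock: 23.78
tool_pos: [0.5946, -0.0037, -0.0165]
orientation: [180.0, 15.0, -87.5]
force: [-0.0, -3.4, 3.6]
opening: 0.0396
```

Request:
{"op": "arm_command", "data": {
  "targets": [
    [[0,0,0,-0.01,0.2,0,0.45],[0,0,0,-0.02,0.4,0,0.45],[0,0,0,-0.03,0.6,0,0.45],[0,0,0,-0.04,0.8,0,0.45],[0,0,0,-0.04,1,0,0.45]]
  ]
}}

```text
clock: 24.2
tool_pos: [0.5943, 0.0056, -0.0165]
orientation: [-180.0, 14.9, -87.5]
force: [-0.2, -11.9, 2.9]
opening: 0.0395
```

```bash
python3 -c "from w import *;tip()"
```

```text
t 24.2 TCP [ 0.5943  0.0056 -0.0165] op 0.0395 T frame [[-117.3   -1.2]] z 11.6 F u,v,z -11.9 0.7 2.9
```

The foot is now engaged (force 12 N). Continuing gently.

Request:
{"op": "arm_command", "data": {
  "targets": [
    [[0,0,0,-0.01,0.1,0,0.45],[0,0,0,-0.01,0.2,0,0.45],[0,0,0,-0.01,0.3,0,0.45],[0,0,0,-0.02,0.4,0,0.45],[0,0,0,-0.02,0.5,0,0.45],[0,0,0,-0.03,0.6,0,0.45]]
  ]
}}

```text
clock: 24.7
tool_pos: [0.5942, 0.0105, -0.0164]
orientation: [-180.0, 14.9, -87.5]
force: [1.1, -10.9, 3.8]
opening: 0.0395
```

Request:
{"op": "arm_command", "data": {
  "targets": [
    [[0,0,0,-0.01,0.15,0,0.45],[0,0,0,-0.01,0.3,0,0.45],[0,0,0,-0.02,0.45,0,0.45],[0,0,0,-0.03,0.6,0,0.45],[0,0,0,-0.03,0.75,0,0.45],[0,0,0,-0.04,0.9,0,0.45]]
  ]
}}

```text
clock: 25.2
tool_pos: [0.5937, 0.0195, -0.0164]
orientation: [-180.0, 14.9, -87.5]
force: [0.2, -11.5, 3.8]
opening: 0.0395
```

Request:
{"op": "arm_command", "data": {
  "targets": [
    [[0,0,0,-0.01,0.15,0,0.45],[0,0,0,-0.01,0.3,0,0.45],[0,0,0,-0.02,0.45,0,0.45],[0,0,0,-0.03,0.6,0,0.45],[0,0,0,-0.03,0.75,0,0.45],[0,0,0,-0.04,0.9,0,0.45]]
  ]
}}

```text
clock: 25.7
tool_pos: [0.5933, 0.0285, -0.0165]
orientation: [-180.0, 14.9, -87.5]
force: [0.9, -11.2, 4.6]
opening: 0.0394
```

```bash
python3 -c "from w import *;tip()"
```

```text
t 25.7 TCP [ 0.5933  0.0285 -0.0165] op 0.0394 T frame [[-94.3  -1.2]] z 11.6 F u,v,z -11.2 -0.4 4.6
```

The raising force is steady at 11 N. I'll make a quick check of squareness before the last stretch.

Request:
{"op": "arm_command", "data": {
  "targets": [
    [[0,0,0,0,-1,0,0.45],[0,0,0,0.1,-3,0,0.45],[0,0,0,0.2,-6,3,0.45],[0,0,0,0.3,-10,6,0.45],[0,0,0,0.4,-14,6,0.45],[0,0,0,0.5,-18,6,0.45],[0,0,0,0.5,-22,6,0.45],[0,0,0,0.5,-22,6,0.45]]
  ]
}}

```text
clock: 26.37
tool_pos: [0.5975, -0.1958, 0.0429]
orientation: [180.0, 15.0, -87.7]
force: [0.9, 1.0, 0.1]
opening: 0.0394
```

Run:
```python
from w import *
t=snap("top","top11"); tip()
g=cv2.GaussianBlur(t,(3,3),0).max(2).astype(float)
col=g[240,295:360]; print(col.round().astype(int).tolist())
d=np.diff(col); ur=295+np.argmax(d)+.5; print("thick end col",ur,fr(onz("top",[(ur,244)],.024)))
rows=[]
for lo,hi in((214,240),(250,274)):
    P=np.array([(c,lo+np.argmax(abs(np.diff(g[lo:hi,c])))+.5) for c in range(298,int(ur)-3)],np.float32); print(P[:,1].tolist())
    vx,vy,x0,y0=cv2.fitLine(P,cv2.DIST_HUBER,0,.01,.01).ravel(); rows.append([y0+(c-x0)*vy/vx for c in(300,ur-4)])
for k,(c,h) in enumerate(((300,.017),(ur-4,.0225))):
    F=fr(onz("top",[(c,rows[0][k]),(c,rows[1][k])],h)); print(F.round(1).tolist(),"mid",F.mean(0).round(1))
```

```text
t 26.4167 TCP [ 0.5974 -0.1935  0.0426] op 0.0395 T frame [[-316.4    4.4]] z 70.6 F u,v,z -0.3 0.5 0.0
[48, 47, 47, 47, 47, 47, 48, 48, 48, 48, 48, 49, 49, 49, 49, 49, 49, 48, 49, 49, 49, 49, 49, 48, 49, 49, 55, 75, 106, 131, 141, 142, 142, 142, 142, 142, 142, 143, 143, 144, 144, 144, 144, 144, 144, 144, 145, 146, 146, 146, 146, 146, 146, 146, 147, 146, 146, 146, 145, 146, 146, 146, 146, 146, 146]
thick end col 322.5 [[-82.74300483   1.79623255]]
[227.5, 227.5, 227.5, 226.5, 226.5, 226.5, 226.5, 226.5, 226.5, 226.5, 226.5, 226.5, 226.5, 226.5, 226.5, 226.5, 226.5, 226.5, 226.5, 226.5, 226.5]
[262.5, 262.5, 262.5, 262.5, 262.5, 262.5, 262.5, 262.5, 262.5, 262.5, 262.5, 262.5, 262.5, 262.5, 262.5, 262.5, 262.5, 262.5, 262.5, 262.5, 262.5]
[[-30.3, -41.9], [-28.9, 43.4]] mid [-29.6   0.7]
[[-74.2, -40.0], [-72.4, 44.8]] mid [-73.3   2.4]
```

Wedge centre y is 0.7 to 2.4 mm against a tester centre of about 1.3 mm, and it is square within the measurement. It also stayed put. Thick face at -83 mm. Resuming.

Request:
{"op": "arm_command", "data": {
  "targets": [
    [[0,0,0,0,4,0,0.45],[0,0,0,0,8,0,0.45],[0,0,0,-0.1,12,0,0.45],[0,0,0,-0.2,14,-2,0.45],[0,0,0,-0.3,15,-4,0.45],[0,0,0,-0.3,16,-5.5,0.45],[0,0,0,-0.35,17,-6,0.45],[0,0,0,-0.35,17,-6,0.45]]
  ]
}}

```text
clock: 27.08
tool_pos: [0.593, -0.0173, -0.0181]
orientation: [179.8, 15.1, -87.4]
force: [-0.5, 0.4, -0.4]
opening: 0.0392
```

```bash
python3 -c "from w import *;tip()"
```

```text
t 27.0833 TCP [ 0.593  -0.0173 -0.0181] op 0.0392 T frame [[-140.2    1. ]] z 9.9 F u,v,z 0.4 0.4 -0.4
```

Request:
{"op": "arm_command", "data": {
  "targets": [
    [[0,0,0,0.2,1,0.1,0.45],[0,0,0,0.15,2,0.1,0.45],[0,0,0,0.1,3,0.1,0.45],[0,0,0,0.05,3.8,0.1,0.45],[0,0,0,0.02,4.4,0.1,0.45],[0,0,0,0,4.8,0.1,0.45],[0,0,0,0,5.1,0.1,0.45],[0,0,0,0,5.1,0.1,0.45]]
  ]
}}

```text
clock: 27.75
tool_pos: [0.595, 0.0303, -0.015]
orientation: [-180.0, 14.9, -87.4]
force: [0.5, -4.0, 1.3]
opening: 0.0393
```

Request:
{"op": "arm_command", "data": {
  "targets": [
    [[0,0,0,0,0.1,0,0.45],[0,0,0,-0.01,0.2,0,0.45],[0,0,0,-0.01,0.3,0,0.45],[0,0,0,-0.02,0.4,0,0.45],[0,0,0,-0.02,0.5,0,0.45],[0,0,0,-0.03,0.6,0,0.45]]
  ]
}}

```text
clock: 28.25
tool_pos: [0.5949, 0.0346, -0.015]
orientation: [-179.9, 14.8, -87.5]
force: [0.6, -10.7, 2.9]
opening: 0.0395
```

```bash
python3 -c "from w import *;tip()"
```

```text
t 28.25 TCP [ 0.5949  0.0346 -0.015 ] op 0.0395 T frame [[-88.3  -3. ]] z 13.0 F u,v,z -10.7 -0.1 2.9
```

Request:
{"op": "arm_command", "data": {
  "targets": [
    [[0,0,0,0,0.1,0,0.45],[0,0,0,-0.01,0.2,0,0.45],[0,0,0,-0.01,0.3,0,0.45],[0,0,0,-0.02,0.4,0,0.45],[0,0,0,-0.02,0.5,0,0.45],[0,0,0,-0.03,0.6,0,0.45],[0,0,0,-0.03,0.7,0,0.45],[0,0,0,-0.03,0.8,0,0.45]]
  ]
}}

```text
clock: 28.92
tool_pos: [0.5946, 0.0427, -0.015]
orientation: [-179.9, 14.8, -87.5]
force: [0.1, -10.5, 3.2]
opening: 0.0393
```

Request:
{"op": "arm_command", "data": {
  "targets": [
    [[0,0,0,0,0.06,0,0.45],[0,0,0,0,0.12,0,0.45],[0,0,0,-0.01,0.18,0,0.45],[0,0,0,-0.01,0.24,0,0.45],[0,0,0,-0.01,0.3,0,0.45]]
  ]
}}

```text
clock: 29.33
tool_pos: [0.5945, 0.0457, -0.015]
orientation: [-179.9, 14.8, -87.5]
force: [0.3, -10.6, 2.8]
opening: 0.0393
```

Foot contact began between T = -126 and -117 mm, and a 10 mm lift at 1:6 takes 59 mm, so the stop should come at T of about -67 to -58. I'm at -77. I'll advance 6 mm, then feel in 1 mm steps.

Request:
{"op": "arm_command", "data": {
  "targets": [
    [[0,0,0,0,0.1,0,0.45],[0,0,0,-0.01,0.2,0,0.45],[0,0,0,-0.01,0.3,0,0.45],[0,0,0,-0.02,0.4,0,0.45],[0,0,0,-0.02,0.5,0,0.45],[0,0,0,-0.03,0.6,0,0.45]]
  ]
}}

```text
clock: 29.83
tool_pos: [0.5942, 0.0517, -0.015]
orientation: [-179.9, 14.8, -87.5]
force: [0.2, -10.3, 2.5]
opening: 0.0396
```

Request:
{"op": "arm_command", "data": {
  "targets": [
    [[0,0,0,0,0.05,0,0.45],[0,0,0,0,0.1,0,0.45],[0,0,0,0,0.1,0,0.45]]
  ]
}}

```text
clock: 30.08
tool_pos: [0.5942, 0.0528, -0.015]
orientation: [-179.9, 14.9, -87.5]
force: [-0.5, -9.0, 2.8]
opening: 0.0394
```

```bash
python3 -c "from w import *;tip()"
```

```text
t 30.0833 TCP [ 0.5942  0.0528 -0.015 ] op 0.0394 T frame [[-70.1  -3.1]] z 13.0 F u,v,z -8.9 0.9 2.8
```

Request:
{"op": "arm_command", "data": {
  "targets": [
    [[0,0,0,0,0.05,0,0.45],[0,0,0,0,0.1,0,0.45],[0,0,0,0,0.12,0,0.45]]
  ]
}}

```text
clock: 30.33
tool_pos: [0.5941, 0.0539, -0.0151]
orientation: [-180.0, 14.8, -87.5]
force: [0.1, -11.5, 2.6]
opening: 0.0396
```

Request:
{"op": "arm_command", "data": {
  "targets": [
    [[0,0,0,0,0.05,0,0.45],[0,0,0,0,0.1,0,0.45],[0,0,0,0,0.1,0,0.45]]
  ]
}}

```text
clock: 30.58
tool_pos: [0.5942, 0.055, -0.015]
orientation: [-179.9, 14.9, -87.5]
force: [0.5, -9.9, 2.6]
opening: 0.0394
```

Request:
{"op": "arm_command", "data": {
  "targets": [
    [[0,0,0,0,0.05,0,0.45],[0,0,0,0,0.1,0,0.45],[0,0,0,0,0.1,0,0.45]]
  ]
}}

```text
clock: 30.83
tool_pos: [0.5941, 0.056, -0.015]
orientation: [-180.0, 14.9, -87.5]
force: [0.3, -9.8, 2.2]
opening: 0.0399
```

Request:
{"op": "arm_command", "data": {
  "targets": [
    [[0,0,0,-0.01,0.05,0,0.45],[0,0,0,-0.01,0.1,0,0.45],[0,0,0,-0.01,0.1,0,0.45]]
  ]
}}

```text
clock: 31.08
tool_pos: [0.5941, 0.057, -0.015]
orientation: [-179.9, 14.9, -87.5]
force: [0.1, -10.2, 3.6]
opening: 0.0394
```

Request:
{"op": "arm_command", "data": {
  "targets": [
    [[0,0,0,0,0.05,0,0.45],[0,0,0,0,0.1,0,0.45],[0,0,0,0,0.1,0,0.45]]
  ]
}}

```text
clock: 31.33
tool_pos: [0.5941, 0.058, -0.015]
orientation: [-179.9, 14.9, -87.5]
force: [0.5, -11.1, 2.6]
opening: 0.0396
```

Request:
{"op": "arm_command", "data": {
  "targets": [
    [[0,0,0,0,0.05,0,0.45],[0,0,0,0,0.1,0,0.45],[0,0,0,0,0.1,0,0.45]]
  ]
}}

```text
clock: 31.58
tool_pos: [0.594, 0.059, -0.015]
orientation: [-180.0, 14.9, -87.5]
force: [0.3, -10.3, 2.6]
opening: 0.0395
```

Request:
{"op": "arm_command", "data": {
  "targets": [
    [[0,0,0,0,0.05,0,0.45],[0,0,0,0,0.1,0,0.45],[0,0,0,0,0.1,0,0.45]]
  ]
}}

```text
clock: 31.83
tool_pos: [0.594, 0.06, -0.015]
orientation: [-180.0, 14.8, -87.5]
force: [-0.3, -10.2, 2.8]
opening: 0.0396
```

Request:
{"op": "arm_command", "data": {
  "targets": [
    [[0,0,0,0,0.05,0,0.45],[0,0,0,0,0.1,0,0.45],[0,0,0,0,0.1,0,0.45]]
  ]
}}

```text
clock: 32.08
tool_pos: [0.594, 0.061, -0.015]
orientation: [-180.0, 14.9, -87.5]
force: [0.4, -10.9, 2.3]
opening: 0.0398
```

Request:
{"op": "arm_command", "data": {
  "targets": [
    [[0,0,0,-0.01,0.05,0,0.45],[0,0,0,-0.01,0.1,0,0.45],[0,0,0,-0.01,0.1,0,0.45]]
  ]
}}

```text
clock: 32.33
tool_pos: [0.5939, 0.062, -0.015]
orientation: [-180.0, 14.9, -87.5]
force: [1.2, -10.2, 2.0]
opening: 0.0394
```

Request:
{"op": "arm_command", "data": {
  "targets": [
    [[0,0,0,0,0.05,0,0.45],[0,0,0,0,0.1,0,0.45],[0,0,0,0,0.1,0,0.45]]
  ]
}}

```text
clock: 32.58
tool_pos: [0.5939, 0.063, -0.015]
orientation: [-180.0, 14.9, -87.5]
force: [-0.1, -10.1, 2.6]
opening: 0.0397
```

Request:
{"op": "arm_command", "data": {
  "targets": [
    [[0,0,0,0,0.05,0,0.45],[0,0,0,0,0.1,0,0.45],[0,0,0,0,0.1,0,0.45]]
  ]
}}

```text
clock: 32.83
tool_pos: [0.5939, 0.064, -0.015]
orientation: [-180.0, 14.9, -87.5]
force: [1.1, -9.9, 3.9]
opening: 0.0395
```

Request:
{"op": "arm_command", "data": {
  "targets": [
    [[0,0,0,0,0.05,0,0.45],[0,0,0,0,0.1,0,0.45],[0,0,0,0,0.1,0,0.45]]
  ]
}}

```text
clock: 33.08
tool_pos: [0.5939, 0.0644, -0.015]
orientation: [-180.0, 14.8, -87.5]
force: [0.2, -13.4, 3.3]
opening: 0.0396
```

The force rises and travel drops, so the stop is felt. Finer steps from here.

Request:
{"op": "arm_command", "data": {
  "targets": [
    [[0,0,0,0,0.03,0,0.45],[0,0,0,0,0.05,0,0.45],[0,0,0,0,0.05,0,0.45],[0,0,0,0,0.05,0,0.45]]
  ]
}}

```text
clock: 33.42
tool_pos: [0.5939, 0.0644, -0.015]
orientation: [-180.0, 14.8, -87.5]
force: [-0.2, -14.7, 3.8]
opening: 0.0392
```

```bash
python3 -c "from w import *;tip()"
```

```text
t 33.4167 TCP [ 0.5939  0.0644 -0.015 ] op 0.0392 T frame [[-58.5  -3.3]] z 13.0 F u,v,z -14.7 0.9 3.8
```

Request:
{"op": "arm_command", "data": {
  "targets": [
    [[0,0,0,0,0.05,0,0.45],[0,0,0,0,0.1,0,0.45],[0,0,0,0,0.1,0,0.45],[0,0,0,0,0.1,0,0.45]]
  ]
}}

```text
clock: 33.75
tool_pos: [0.5939, 0.0646, -0.0151]
orientation: [-180.0, 14.7, -87.5]
force: [1.2, -18.4, 4.5]
opening: 0.0395
```

Request:
{"op": "arm_command", "data": {
  "targets": [
    [[0,0,0,0,0.05,0,0.45],[0,0,0,0,0.05,0,0.45],[0,0,0,0,0.05,0,0.45]]
  ]
}}

```text
clock: 34.0
tool_pos: [0.5939, 0.0647, -0.015]
orientation: [-180.0, 14.7, -87.5]
force: [1.0, -19.7, 4.2]
opening: 0.0396
```

```bash
python3 -c "from w import *;tip()"
```

```text
t 34.0 TCP [ 0.5939  0.0647 -0.015 ] op 0.0396 T frame [[-58.1  -3.4]] z 13.0 F u,v,z -19.8 -0.2 4.2
```

Holding 20 N against the stop with no further travel. Letting go straight back, then checking.

Request:
{"op": "arm_command", "data": {
  "targets": [
    [[0,0,0,0,-0.5,0,0.45],[0,0,0,0.1,-2,0,0.45],[0,0,0,0.2,-5,0,0.45],[0,0,0,0.3,-8,3,0.45],[0,0,0,0.4,-12,6,0.45],[0,0,0,0.5,-16,6,0.45],[0,0,0,0.5,-20,6,0.45],[0,0,0,0.5,-24,6,0.45]]
  ]
}}

```text
clock: 34.67
tool_pos: [0.599, -0.1698, 0.0459]
orientation: [-179.9, 15.0, -87.4]
force: [1.4, -0.4, -1.1]
opening: 0.0395
```

Request:
{"op": "arm_command", "data": {
  "targets": [
    [[0,0,0,0,-2,3,0.45],[0,0,0,0,-2,3,0.45],[0,0,0,0,-2,3,0.45]]
  ]
}}

```text
clock: 34.92
tool_pos: [0.5995, -0.19, 0.076]
orientation: [-179.8, 14.9, -87.6]
force: [0.2, -0.1, -0.4]
opening: 0.0394
```

Run:
```python
from w import *
t=snap("top","top12"); s=snap("side","side12"); tip()
g=cv2.GaussianBlur(t,(3,3),0).max(2).astype(float)
ur=[295+np.argmax(np.diff(g[r,295:340]))+.5 for r in range(230,260,3)]; u0=np.median(ur); print("thick cols",ur, fr(onz("top",[(u0,244)],.024)))
rows=[np.median([lo+np.argmax(abs(np.diff(g[lo:hi,c])))+.5 for c in range(298,int(u0)-3)]) for lo,hi in((214,240),(250,274))]
F=fr(onz("top",[(u0-7,rows[0]),(u0-7,rows[1])],.021));print(rows,F.round(1).tolist(),F.mean(0))
T=cv2.resize(t[180:310,200:330],None,fx=3,fy=3,interpolation=cv2.INTER_CUBIC)
S=cv2.resize(s[230:340,210:345],None,fx=3,fy=3,interpolation=cv2.INTER_CUBIC)
h=max(T.shape[0],S.shape[0]);p=lambda i:cv2.copyMakeBorder(i,0,h-i.shape[0],0,0,0)
cv2.imwrite("pics/fin.png",np.hstack([p(T),p(S)]))
```

```text
t 35.0167 TCP [ 0.5982 -0.1877  0.0744] op 0.0391 T frame [[-310.6    3.3]] z 102.4 F u,v,z 0.1 0.3 -0.3
thick cols [np.float64(307.5), np.float64(307.5), np.float64(307.5), np.float64(307.5), np.float64(307.5), np.float64(307.5), np.float64(307.5), np.float64(307.5), np.float64(312.5), np.float64(307.5)] [[-47.63861607   0.94641805]]
[np.float64(226.5), np.float64(262.5)] [[-31.8, -41.3], [-30.3, 43.7]] [-31.04039857   1.21931215]
```

View pics/fin.png

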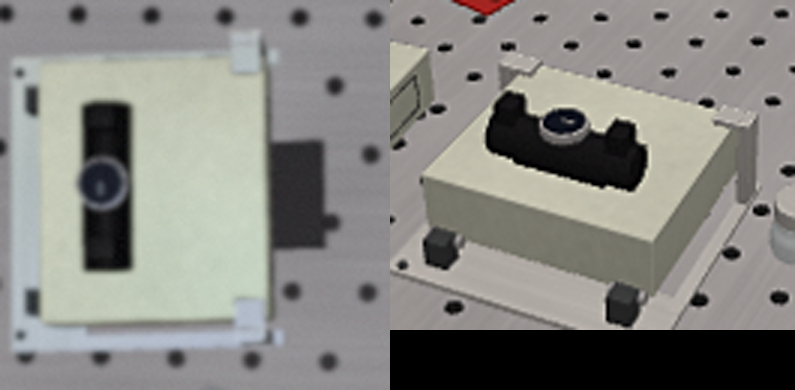

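The final picture shows the case up against both lips, with the wedge square and central (thick edge near (323,195) in the left half). The wedge centre is at y = 1.2 mm, and its thin end is about 84 mm past the foot, inside the expected 69 to 93 mm. Handing in.

```bash
python3 -c "from w import *;tip();print(ctrl.close_job())"
```

```text
t 35.0167 TCP [ 0.5982 -0.1877  0.0744] op 0.0391 T frame [[-310.6    3.3]] z 102.4 F u,v,z 0.1 0.3 -0.3
the job is handed in; nothing more can be done
None
```

The wedge is in under the foot and clamped by itself, and the case is up against both stops. I handed the job in at 35 s with the gripper well clear.

**What I did:** I squared and centred the wedge with light side nudges. I then pushed its thick face with two spread, tilted fingers. Raising the case took a steady 10–11 N. The force climbed at the stop, and I stopped at about 20 N.

**Last checks after letting go:**
- **Case:** it looks level against both lips in the top and side pictures. I judged this by eye and did not measure its tilt.
- **Wedge position:** its centre is at y ≈ 1.2 mm, against a tester centre line of about 1.3 mm (that line is good to ±1–2 mm). Its thick end face lies straight across to within a pixel.
- **Depth:** the thin end is about 84 mm past the foot, inside the expected 69–93 mm. This agrees, to about 2 mm, with where the wedge was when I let go, so it did not slip back.

**What disagreed:**
- **Tool point:** the real fingertips sit about 29 mm behind the reported TCP. My first side push therefore passed over the wedge without touching it; I measured the offset from the side camera and corrected for it.
- **Nudges:** one nudge came up short and had to be repeated, and the wedge drifted 3 mm to the side during squaring, which I corrected.

I did not re-measure the other items on the shelf. No unexpected force showed up at any point.

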